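# Shut and latch the pump-bay hatch of a bench dispensing unit

## Task

The pump-bay hatch on top of the dispensing unit has been left open: swing it shut, press it down firmly but not roughly onto its rubber seal, and with it held down turn the black wing knob clockwise until the tongue under the hatch has gone behind the frame edge and has come up against its stop. Feel for the stop rather than trusting the angle, do not force the knob past it, then let go. Leave the jar and the bottle standing on the unit where they are.

Things in the scene. Friction and masses are not known exactly. Their poses are not given: they have to be found in the camera images.
- analyser: white dispensing unit, 380 mm deep (x) x 460 mm wide (y), flat deck 105 mm above the bench; origin at the centre of its underside, x away from the robot-facing front. The hatch is on the left half of the deck; on the right is a console with a tilted touch screen, up to 200 mm above the bench, its left side 150 mm to the right (-y) of the knob's axis
- hatch (a joint): angle of the hatch about the hinge along its far edge (rad), 0 = level; 0.032 to 0.05 = lying loosely on the seal; positive = front edge raised. Starts at 0.45 to 0.95. The hinge is stiff (0.35 N m): the hatch stays where it is left. Pressed down, it lands on a metal flange at an angle somewhere from -0.018 to 0.018, different on every unit and not measured
- hatch_hinge (a point): middle of the hatch's hinge line, 109 mm above the bench, level with the hatch's underside; axes as the unit's (y is the hinge line). The rubber seal under the front edge yields softly (1.3 N per mm); pressed at the knob, the hatch lands on its flange at 9 to 20 N and then stops yielding; more than 32 N is rough. The tongue passes the frame edge only if the hatch is landed, or nearly
- hatch_edge (a point): middle of the upper side of the hatch's free front edge. The hatch is a grey panel, 180 mm from hinge to front edge, 150 mm wide (75 mm either side of this point), 10 mm thick. Axes turn with it: x from front edge to hinge, z out of its upper face. Pushing down on the upper face near this edge swings it shut; only the knob stands on the panel
- knob_grip (a point): point on the wing knob's axis, 23 mm above the hatch's upper face, 128 mm from the hinge line, 52 mm from the front edge. Black round skirt, 42 mm across, 10 mm tall; on it an upright wing 46 mm long, 10 mm thick, from 10 to 36 mm above the panel (12 mm wide notch in its top). y is along the wing, z along the axis, out of the panel. Fingertips may rest on the skirt and press the hatch down through it
- knob (a joint): angle of the wing knob (rad), growing clockwise seen from above. 0 = wing and tongue along the front edge; starts at 0.25 to 0.45, tongue clear of the frame. The tongue reaches the frame edge at about 0.57 (blocked there unless the hatch is pressed down) and meets a hard stop somewhere from 1.26 to 1.76, different on every unit and not measured. Until then it turns at about 0.3 N m
- tongue_tip (a point): end of the steel cam tongue under the hatch: flat bar 12 mm wide, 5 mm thick, its end 42 mm from the knob's axis, 26 mm below the panel's upper face, along the wing, turning with the knob; at knob 0 it points to the unit's right (-y), clockwise it swings to the front. The frame edge is a strike plate 28 mm in front of the knob's axis, with a 6 mm stop pin beneath, 38 mm from the axis; both out of sight
- jar: small amber glass jar with white cap, 38 mm across, 55 mm tall, standing on the unit's deck left of the hatch; bystander, origin at its foot
- flask: clear bottle with black cap, 52 mm across, 100 mm tall, standing on the unit's deck behind and to the left of the hatch; bystander, origin at its foot

How it is judged:
By the outcome, as a careful person would: the job done as asked, in the order asked, and still so for the second after the job is handed in, with the robot touching nothing.
It also fails if it takes over 72 s, if anything falls off the work surface, if the arm or the gripper's body presses on something with over 40 N, if the wrist force passes 120 N, or if a joint passes its speed limit or range.

## Robot

A 6-joint arm with a two-finger parallel gripper is mounted at the origin on the work surface. World frame = base frame: x ahead of the robot, y to its left, z up, the work surface at z = 0. Lengths are in m, angles in rad, forces in N, time in s.
With the tool pointing down it reaches from about 0.425 to 0.95 m from the base axis. Payload 3.5 kg.
Tool frame: the origin (TCP) lies between the finger pads; the fingertips stand env.finger_overhang ahead of it and the grasp point (between the pads) lies 3 mm ahead of it (env.finger_overhang is the distance from the TCP to the fingertips, in m); z points along the fingers, y is the line along which they close (so a half turn about z gives the same grasp; the last joint's range is limited). The gripper opens to 85 mm and grips with 20 to 120 N. Pads are 22 mm wide; open, the fingers measure 114 mm over their backs; the gripper's body (76 mm by 85 mm) begins 54 mm behind the grasp point. The pads swing forward as they close: fully open they stand 13 mm farther back than shut.
Start: joints at [1.111, 0.286, 1.577, -0, 1.279, -0.15], TCP at [0.206, 0.643, 0.253] pointing down, gripper open.
Joint ranges: [-2.77, 2.77], [-0.9, 2.22], [0.21, 2.48], [-1.53, 4.67], [0.24, 2.81], [-2.84, 2.84]. Speed limits (rad/s): [2.79, 2.79, 3.14, 3.14, 3.14, 3.14].

## Interface

Orientations are given as [roll, pitch, yaw] about the fixed x, y, z axes, in that order (R = Rz(yaw) Ry(pitch) Rx(roll)).
In Python, from bench import env, read_camera, silhouettes gives the robot as it stands.
- The arm moves only by the tool drive_tool, never from a script. Its argument "deltas" is a list of rows, each a list of 5 numbers: the shift along the tool's x, y, z in mm, then the turn about the tool's z in rad, then the closure, from -1 (fully open) to 1 (shut). A call has 1 to 10 rows; each row is the pose to reach, as a shift and turn from the pose commanded when the call began, along the tool's axes at that moment; what a row does not reach only later rows make up. A row lasts 1/10 s, in which the tool goes at most 50 mm and 8.59 degrees, less where a joint would pass 70% of its speed; a pose out of reach is approached as far as the arm can. A call with a gripper value outside its range is refused whole. The fingers move at their own pace and stop on an object; the grip force is fixed at half the most. Time passes only in rows, so rows that repeat a pose let the fingers close. It gives the time, the measured TCP pose, the force, the opening and the grip force at its end, in the units of the state.
- env.sense(): the state, without advancing time (a new reading comes with each control period).
- read_camera(name): name is "side" or "top"; returns a dict with "image" (420x560x3 uint8, blue, green, red), "camera_matrix" (3x3 intrinsics, pixels), "pose" (4x4, takes a point from camera to world coordinates). Camera axes: x right, y down, z forward; pixel columns grow to the right and rows downward; lengths in m; the calibration is good to about 2 mm. A picture is of the moment at which its call begins. There is no depth.
- env.sign_off(): hands the job in; it is judged then, once.
Trained networks look in the newest picture that a camera, given by its name, has taken for a name from the list of things; names that differ only in an ending like _2 or _b are one class to them, and where a whole thing is asked for, a point or a joint stands for the part that bears it (a point fixed in the world has none). Each returns a list of dicts, best first, with "score" (0 to 1); they miss things now and then, are a little off and sometimes report something else, mostly with a low value. They report only what shows in the picture. A call takes as long as a camera call.
- silhouettes(camera, name): "pixels" (420x560 bool, what is visible of it) and "bbox" ([centre column, centre row, width, height] in pixels, round what is visible of it).
The state is a dict: "time": time; "q": joint angles; "dq": joint speeds; "effort": joint torques, N m; "position": TCP position; "tool_rot": TCP orientation; "force": force on the tool from outside, world axes, zero at the start; "moment": the same for the moment, N m; "opening": finger opening in m; "gripper_force": force on a finger pad.
Only numpy, scipy, OpenCV 4.12 (cv2) and the standard library are available. Lean on these libraries where they do the work, as an engineer would, in place of code of your own. Each camera call takes 0.05 s, during which the arm holds its last target. There are 200 camera calls.

## Working session

There is one attempt and no reset: what is moved stays moved. The work goes in short steps, Python scripts to look and compute and a tool call to move; the robot and the scene stay as the last step left them, time stands still between calls to the robot, and variables do not carry over. Pictures are saved under pics/ and viewed, at most 10 in all, crops included, and the job is handed in when it is done.

Besides the shell and the picture viewer there is one more tool, called after "Call:" as a command line: name --pt "numbers of a row" for each row, then --argument value for the rest. drive_tool: Moves the arm, as the interface text tells. Its arguments: {"type":"object","properties":{"deltas":{"type":"array","items":{"type":"array","items":{"type":"number"}}}},"required":["deltas"]}

```bash
ls; mkdir -p pics
python3 - <<'E'
from bench import env, read_camera, silhouettes
import cv2, numpy as np
ims=[]
for c in ("side","top"):
    r=read_camera(c); cv2.imwrite(f"pics/{c}0.png",r["image"])
    print(c,r["camera_matrix"].round(1).tolist(),r["pose"].round(3).tolist())
    for n in ("hatch","knob","analyser","jar","flask"):
        for d in silhouettes(c,n)[:2]: print(c,n,round(d["score"],2),np.round(d["bbox"],1))
print(env.finger_overhang); s=env.sense(); print({k:np.round(v,3).tolist() for k,v in s.items()})
E
```

```text
pics
side [[449.3, 0.0, 274.2], [0.0, 449.3, 210.0], [0.0, 0.0, 1.0]] [[-0.942, -0.22, 0.255, 0.389], [-0.336, 0.653, -0.679, 0.634], [-0.018, -0.725, -0.689, 0.618], [0.0, 0.0, 0.0, 1.0]]
side hatch 0.79 [258.4 183.8  94.4 117.1]
side knob 0.74 [270.1 167.9  55.9  42.3]
side analyser 0.84 [246.2 217.9 294.3 280.6]
side jar 0.62 [213.1 261.1  29.5  47.7]
side jar 0.61 [248.5 219.3 295.8 284.1]
side flask 0.6 [173.1 226.1  40.2  65.5]
top [[387.2, 0.0, 279.1], [0.0, 387.2, 205.7], [0.0, 0.0, 1.0]] [[-0.023, -0.994, 0.106, 0.538], [-1.0, 0.025, 0.016, 0.099], [-0.019, -0.105, -0.994, 0.796], [0.0, 0.0, 0.0, 1.0]]
top hatch 0.7 [238.2 219.4 105.7  67. ]
top knob 0.6 [237.4 219.1  28.9  32.9]
top analyser 0.72 [298.8 206.2 274.  232. ]
top jar 0.59 [177.8 204.2  27.3  22.6]
top flask 0.65 [189.4 160.8  37.2  33.5]
0.022
{'time': 0.6, 'q': [1.111, 0.286, 1.577, -0.0, 1.279, -0.15], 'dq': [0.001, 0.0, 0.001, 0.0, -0.002, 0.002], 'effort': [-0.001, -40.567, -29.274, -0.0, 0.001, 0.0], 'position': [0.206, 0.643, 0.253], 'tool_rot': [3.142, 0.0, 2.832], 'force': [-0.212, -0.092, -0.69], 'moment': [-0.003, 0.033, -0.004], 'gripper_force': 0.0, 'opening': 0.085}
```

View pics/side0.png

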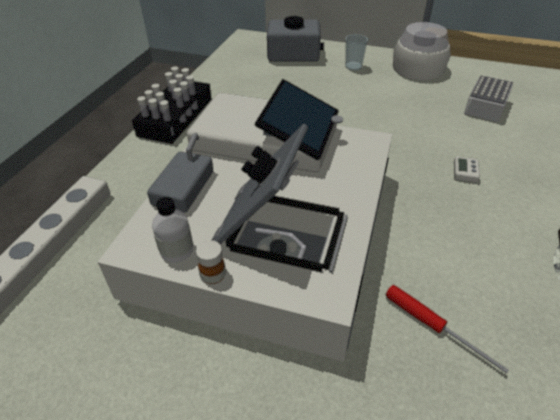

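View pics/top0.png

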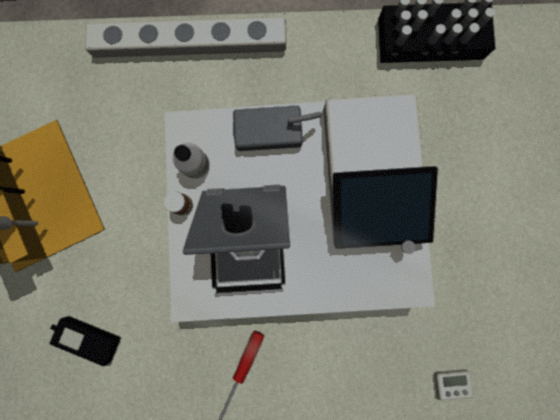

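The top view shows the unit's deck with corners at about (165,112), (416,96), (434,306) and (172,320). The hatch hinge runs (208,190)–(285,186) and its raised front edge (185,250)–(289,247). The side view shows the hatch nearly edge-on from (218,235) to (305,128), with the jar at (211,262) and the bottle at (173,230).

```bash
cat > h.py <<'E'
from bench import env, read_camera, silhouettes
import cv2, numpy as np
from scipy.optimize import minimize, least_squares
def proj(cam,P):
    T=np.linalg.inv(cam["pose"]); p=np.asarray(P)@T[:3,:3].T+T[:3,3]
    q=p@cam["camera_matrix"].T; return q[:,:2]/q[:,2:]
def ray(cam,uv,z):
    d=cam["pose"][:3,:3]@np.linalg.inv(cam["camera_matrix"])@[*uv,1]; o=cam["pose"][:3,3]
    return o+d*(z-o[2])/d[2]
def hatchfr(x,y,yaw,a):  # hinge frame; panel axes: ex front->hinge, ez out
    c,s=np.cos(yaw),np.sin(yaw); f=np.array([c,s,0]); l=np.array([-s,c,0]); u=np.array([0,0,1.])
    ex=f*np.cos(a)-u*np.sin(a); ez=f*np.sin(a)+u*np.cos(a)
    return np.array([x,y,.109]),ex,l,ez
def box(p):
    o,ex,l,ez=hatchfr(*p)
    return np.array([o-ex*i+l*j+ez*k for i in(0,.18) for j in(-.075,.075) for k in(0,.01)])
def knobpts(p,k):
    o,ex,l,ez=hatchfr(*p); c=o-ex*.128+ez*.01
    # clockwise from above: wing (l at 0) turns
    w=l*np.cos(k)+ex*np.sin(k); v=np.cross(w,ez)
    return c,w,v,ez
E
python3 - <<'E'
from h import *
cams={c:read_camera(c) for c in("side","top")}
t=cams["top"]
C=np.array([ray(t,u,.105) for u in[(165,112),(416,96),(434,306),(172,320)]])
print(C.round(3)); 
for a,b in((0,1),(1,2),(2,3),(3,0)): print(np.linalg.norm(C[a]-C[b]).round(3))
M={}
for c in cams:
    m=np.zeros((420,560),bool)
    for n in("hatch","knob"):
        m|=silhouettes(c,n)[0]["pixels"]
    M[c]=m.astype(np.float32)
def fill(shape,pts):
    h=cv2.convexHull((pts*16).astype(np.int32).reshape(-1,1,2)); cv2.fillConvexPoly(shape,h,1,shift=4)
def knobhull(p,k):
    c,w,v,ez=knobpts(p,k)
    sk=[c+.021*(np.cos(t)*w+np.sin(t)*v)+ez*h for t in np.linspace(0,6.28,16) for h in(0,.01)]
    wg=[c+i*.023*w+j*.005*v+ez*h for i in(-1,1) for j in(-1,1) for h in(.01,.036)]
    return np.array(sk),np.array(wg)
def cost(p):
    J=0
    for c in cams:
        r=np.zeros((420,560),np.float32); fill(r,proj(cams[c],box(p[:4])))
        for P in knobhull(p[:4],p[4]): fill(r,proj(cams[c],P))
        r=cv2.GaussianBlur(r,(0,0),1); m=cv2.GaussianBlur(M[c],(0,0),1); J+=((r-m)**2).sum()/m.sum()
    return J
h=ray(t,(246,188),.115); print("hinge guess",h)
best=None
for a in(.5,.7,.9):
    x0=np.array([h[0],h[1],np.arctan2(*(C[0]+C[1]-C[2]-C[3])[[1,0]]),a,.35])
    S=np.vstack([x0]+[x0+d for d in np.diag([.02,.02,.1,.15,.15])])
    r=minimize(cost,x0,method="Nelder-Mead",options=dict(initial_simplex=S,maxiter=500,xatol=1e-4,fatol=1e-5))
    print(r.fun.round(4),r.x.round(4),x0[2].round(3))
    if best is None or r.fun<best.fun:best=r
p=best.x
print("edge",(lambda o,ex,l,ez:o-ex*.18+ez*.01)(*hatchfr(*p[:4])))
for c in cams:
    im=cams[c]["image"].copy()
    cv2.drawContours(im,cv2.findContours(M[c].astype(np.uint8),0,1)[0],-1,(0,255,0),1)
    for P in (box(p[:4]),*knobhull(p[:4],p[4])):
        cv2.polylines(im,[cv2.convexHull(proj(cams[c],P).astype(np.int32).reshape(-1,1,2))],True,(0,0,255),1)
    cams[c]["o"]=cv2.resize(im[90:330,120:320],None,fx=2,fy=2.4)
cv2.imwrite("pics/fit.png",np.hstack([cams[c]["o"] for c in cams]))
for n in("jar","flask"):
    for c in cams:
        d=silhouettes(c,n)[0]["bbox"]; print(n,c,ray(cams[c],(d[0],d[1]),.105+(.027 if n=="jar" else .05)).round(3))
E
```

```text
[[ 0.792  0.317  0.105]
 [ 0.808 -0.146  0.105]
 [ 0.43  -0.155  0.105]
 [ 0.415  0.302  0.105]]
0.464
0.378
0.457
0.377
hinge guess [0.64383125 0.16803764 0.115     ]
0.097 [0.6373 0.1714 0.0315 0.9451 0.2856] 0.031
0.0977 [0.6376 0.1712 0.0388 0.9486 0.3081] 0.031
0.0961 [0.6379 0.1708 0.029  0.9448 0.3262] 0.031
edge [0.54060488 0.16795456 0.2607256 ]
jar side [0.617 0.277 0.132]
jar top [0.618 0.284 0.132]
flask side [0.688 0.265 0.155]
flask top [0.686 0.258 0.155]
```

View pics/fit.png

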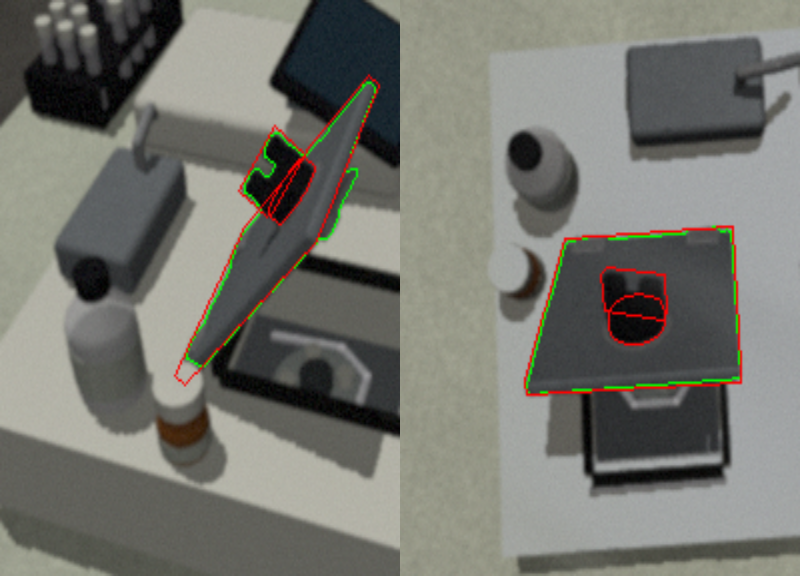

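The fit agrees in both views. The hinge is at (0.638, 0.171), the hatch angle is about 0.945 and the knob about 0.3. I'll close the fingers and approach above the free edge.

Call:
drive_tool --pt "0 0 -50 -0.1 1" --pt "0 0 -90 -0.2 1" --pt "-40 -35 -90 -0.3 1" --pt "-80 -70 -90 -0.3 1" --pt "-424 -361 -90 -0.3 1" --pt "-424 -361 -90 -0.3 1" --pt "-424 -361 -90 -0.3 1" --pt "-424 -361 -90 -0.3 1" --pt "-424 -361 -90 -0.3 1" --pt "-424 -361 -90 -0.3 1"

```text
time: 2.1
position: [0.417, 0.301, 0.3437]
tool_rot: [3.141, 0.001, 3.132]
force: [0.7, 0.2, 0.1]
opening: -0.0
gripper_force: 0.0
```

Call:
drive_tool --pt "0 0 0 0 1" --pt "0 0 0 0 1" --pt "0 0 0 0 1"

```text
time: 2.4
position: [0.4159, 0.3035, 0.3434]
tool_rot: [3.141, -0.0, 3.133]
force: [-0.2, 0.3, 0.3]
opening: 0.0
gripper_force: 0.0
```

```bash
python3 -c "
from bench import env
print(env.finger_overhang, env.sense()['tool_rot'])"
```

```text
0.022 [ 3.14111846e+00 -1.82439472e-04  3.13250441e+00]
```

Call:
drive_tool --pt "-47 -45 0 0 1" --pt "-94 -90 0 0 1" --pt "-141 -134 0 0 1" --pt "-141 -134 0 0 1" --pt "-141 -134 20 0 1" --pt "-141 -134 43 0 1" --pt "-141 -134 43 0 1"

```text
time: 3.1
position: [0.5541, 0.1687, 0.296]
tool_rot: [-3.141, -0.008, 3.134]
force: [-0.6, -0.5, 0.1]
opening: 0.0002
gripper_force: 0.0
```

Run:
```python
from h import *
r=read_camera("side"); cv2.imwrite("pics/s1.png",cv2.resize(r["image"][80:330,120:400],None,fx=2,fy=2))
```

```text
(no output)
```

View pics/s1.png

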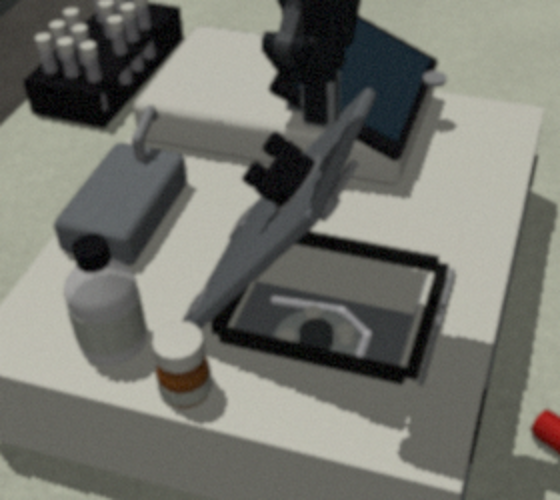

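Call:
drive_tool --pt "0 0 12 0 1" --pt "-1 0 20 0 1" --pt "9 0 27 0 1" --pt "20 0 34 0 1" --pt "29 0 43 0 1" --pt "38 0 52 0 1" --pt "47 0 62 0 1" --pt "55 0 72 0 1" --pt "62 0 83 0 1" --pt "68 0 95 0 1"

```text
time: 4.15
position: [0.4873, 0.1681, 0.2044]
tool_rot: [-3.142, -0.0, 3.132]
force: [0.2, -0.5, 1.3]
opening: -0.0001
gripper_force: 0.4
```

Run:
```python
from h import *
r=read_camera("side"); cv2.imwrite("pics/s2.png",cv2.resize(r["image"][80:330,120:400],None,fx=2,fy=2))
s=env.sense(); print(s["position"],s["force"])
```

```text
[0.48525575 0.16802235 0.2016746 ] [-0.38697184 -0.7669662   0.2189367 ]
```

View pics/s2.png

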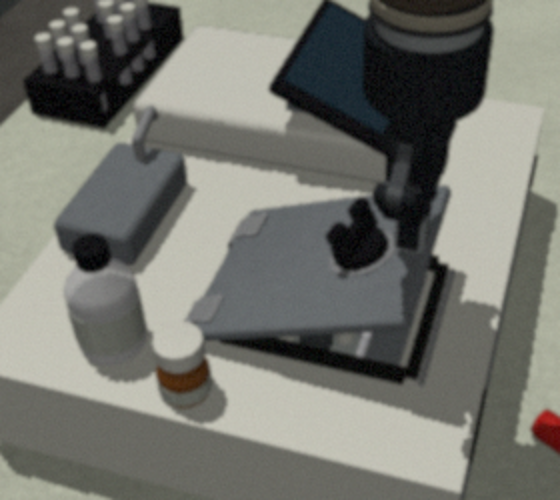

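The hatch is swinging down with the fingertips behind its front edge, around (420,240) in the crop, and the force is low. I'll carry on more slowly.

Call:
drive_tool --pt "4 0 9 0 1" --pt "7 0 18 0 1" --pt "9 0 26 0 1" --pt "10 0 34 0 1" --pt "11 0 40 0 1" --pt "12 0 45 0 1" --pt "12 0 48 0 1" --pt "12 0 51 0 1" --pt "12 0 51 0 1"

```text
time: 5.1
position: [0.4761, 0.1682, 0.154]
tool_rot: [-3.142, -0.0, 3.132]
force: [-0.1, -0.2, -0.1]
opening: 0.0002
gripper_force: 0.0
```

Call:
drive_tool --pt "2 0 2 0 1" --pt "3 0 4 0 1" --pt "3 0 5 0 1" --pt "3 0 6 0 1" --pt "3 0 7 0 1" --pt "3 0 7 0 1"

```text
time: 5.7
position: [0.4729, 0.1683, 0.1474]
tool_rot: [3.142, -0.001, 3.132]
force: [-1.7, 0.9, 2.0]
opening: 0.0001
gripper_force: 1.3
```

Call:
drive_tool --pt "0 0 -20 0 0" --pt "30 0 -60 0 0" --pt "30 -20 -100 0 0" --pt "30 -100 -110 0 0" --pt "30 -100 -110 0 0" --pt "30 -100 -110 0 0"

```text
time: 6.3
position: [0.4426, 0.0659, 0.2582]
tool_rot: [-3.14, 0.003, 3.128]
force: [0.5, 0.3, -0.6]
opening: 0.0433
gripper_force: 0.0
```

Run:
```python
from h import *
cams={c:read_camera(c) for c in("side","top")}
K={}
for c in cams:
    for n in ("hatch","knob"):
        d=silhouettes(c,n)
        print(c,n,[(round(e["score"],2),np.round(e["bbox"],1).tolist()) for e in d[:2]])
        if d: K[c,n]=d[0]["pixels"]
def fill(r,pts): cv2.fillConvexPoly(r,cv2.convexHull((pts*16).astype(np.int32).reshape(-1,1,2)),1,shift=4)
# knob pose fit: x,y at panel top, height z, k
def kh(q):
    x,y,z,k=q; th=.03
    l=np.array([-np.sin(th),np.cos(th),0]);ex=np.array([np.cos(th),np.sin(th),0]);ez=np.array([0,0,1.])
    w=l*np.cos(k)+ex*np.sin(k);v=np.cross(w,ez);c=np.array([x,y,z])
    sk=[c+.021*(np.cos(t)*w+np.sin(t)*v)+ez*h for t in np.linspace(0,6.28,16) for h in(0,.01)]
    wg=[c+i*.023*w+j*.005*v+ez*h for i in(-1,1) for j in(-1,1) for h in(.01,.036)]
    return np.array(sk),np.array(wg)
def cost(q):
    J=1e3*0
    for c in cams:
        if (c,"knob") not in K: continue
        r=np.zeros((420,560),np.float32)
        for P in kh(q): fill(r,proj(cams[c],P))
        m=cv2.GaussianBlur(K[c,"knob"].astype(np.float32),(0,0),.8); J+=((cv2.GaussianBlur(r,(0,0),.8)-m)**2).sum()/m.sum()
    return J
for k in(.2,.35,.5):
    x0=np.array([.51,.167,.124,k]); S=np.vstack([x0]+[x0+d for d in np.diag([.005,.005,.004,.15])])
    r=minimize(cost,x0,method="Nelder-Mead",options=dict(initial_simplex=S,maxiter=400,xatol=1e-4,fatol=1e-5)); print(r.fun.round(3),r.x.round(4))
q=r.x; o=[]
for c,(u,v) in(("side",(240,120)),("top",(180,170))):
    im=cv2.resize(cams[c]["image"][v:v+130,u:u+130],None,fx=3,fy=3,interpolation=cv2.INTER_CUBIC)
    for P in kh(q): cv2.polylines(im,[cv2.convexHull(((proj(cams[c],P)-[u,v])*3).astype(np.int32).reshape(-1,1,2))],True,(0,0,255),1)
    o.append(im)
cv2.imwrite("pics/k.png",np.hstack(o)); s=env.sense(); print(s["position"],s["tool_rot"],s["opening"],s["time"])
```

```text
side hatch [(0.66, [283.1, 228.8, 131.3, 89.3]), (0.58, [308.0, 220.8, 24.3, 34.2])]
side knob [(0.84, [308.1, 220.0, 25.9, 35.8])]
top hatch [(0.88, [249.5, 244.1, 92.2, 107.9])]
top knob [(0.82, [245.3, 266.2, 24.6, 28.2])]
0.122 [0.5103 0.1669 0.1234 0.2607]
0.116 [0.5102 0.167  0.1226 0.2777]
0.133 [0.5111 0.1676 0.1243 0.2981]
[0.44183928 0.06942125 0.25669849] [ 3.14132051e+00 -1.12077848e-03  3.13326073e+00] 0.0427385576971247 6.6
```

View pics/k.png

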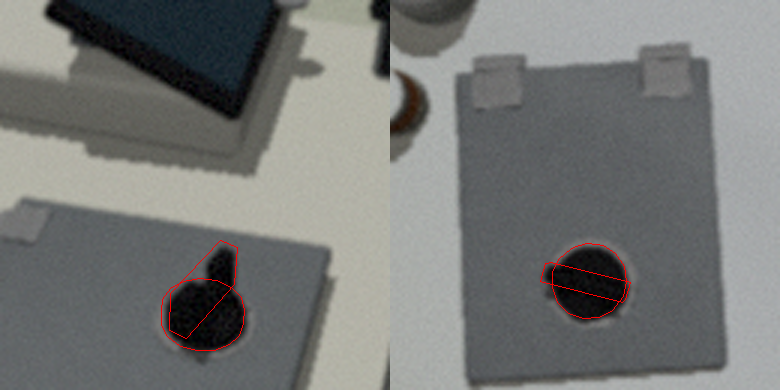

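The position agrees in both views: the knob axis is at (0.510, 0.167) and the panel top at about 0.123. The wing angle is less certain, so I'll take one contrast-enhanced look.

Run:
```python
from h import *
o=[]
for c,(u,v) in(("side",(308,222)),("top",(246,264))):
    I=np.mean([read_camera(c)["image"].astype(float) for _ in range(6)],0)[v-25:v+25,u-25:u+25].mean(2)
    I=np.clip((I-I.min())/60,0,1)**.7*255
    o.append(cv2.resize(I.astype(np.uint8),(390,390),interpolation=cv2.INTER_CUBIC))
cv2.imwrite("pics/z.png",np.hstack(o))
```

```text
(no output)
```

View pics/z.png

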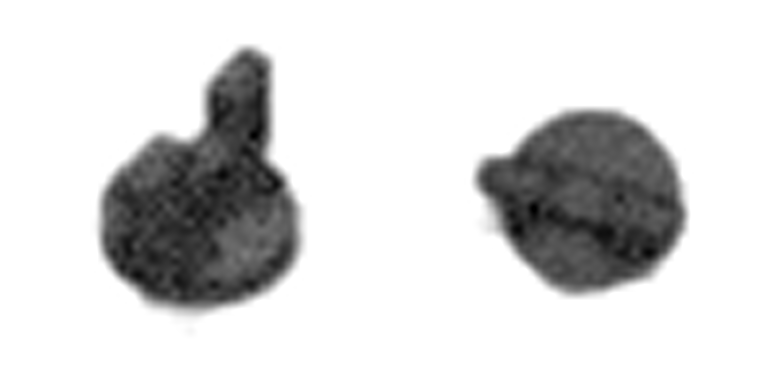

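The wing runs from (485,175) to (680,230) in the right-hand crop, which confirms a knob angle of about 0.28. I'll move above the knob and turn the gripper to straddle the wing.

Call:
drive_tool --pt "-20 30 0 0.14 0.2" --pt "-40 60 0 0.28 0.2" --pt "-67 98 0 0.42 0.2" --pt "-67 98 0 0.56 0.2" --pt "-67 98 0 0.7 0.2" --pt "-67 98 0 0.84 0.2" --pt "-67 98 0 0.98 0.2" --pt "-67 98 0 1.12 0.2" --pt "-67 98 0 1.26 0.2" --pt "-67 98 0 1.4 0.2"

```text
time: 8.2
position: [0.5101, 0.1658, 0.2573]
tool_rot: [-3.141, -0.0, 1.726]
force: [-0.1, 0.6, 0.2]
opening: 0.0341
gripper_force: 0.0
```

Call:
drive_tool --pt "0 0 0 0.14 0.2" --pt "0 0 0 0.28 0.2" --pt "0 0 0 0.41 0.2" --pt "0 0 0 0.41 0.2" --pt "0 0 0 0.41 0.2"

```text
time: 8.7
position: [0.51, 0.1658, 0.2573]
tool_rot: [-3.142, 0.0, 1.324]
force: [0.0, -0.2, -0.1]
opening: 0.0339
gripper_force: 0.0
```

Run:
```python
from h import *
s=env.sense(); p=s["position"]; th=s["tool_rot"][2]-np.pi/2; print(p,s["tool_rot"],th,s["q"].round(2),s["opening"],s["force"])
d=np.array([.5103,.1668])-p[:2]; print("toolx,y mm",1e3*d@[-np.sin(th),np.cos(th)],1e3*d@[np.cos(th),np.sin(th)], "TCP z for tip on skirt", .1235+.010+.022)
```

```text
[0.5100404  0.16583194 0.25729471] [-3.14154925e+00  5.12131078e-05  1.32446029e+00] -0.2463360403409487 [ 0.13 -0.02  1.91 -0.    1.25  0.37] 0.03391227895082677 [ 0.02364892 -0.18753356 -0.12198069]
toolx,y mm 1.0021434208175188 0.015702591330541495 TCP z for tip on skirt 0.1555
```

Call:
drive_tool --pt "1 0 30 0 0.2" --pt "1 0 60 0 0.2" --pt "1 0 80 0 0.2" --pt "1 0 90 0 0.2" --pt "1 0 96 0 0.2" --pt "1 0 96 0 0.2"

```text
time: 9.3
position: [0.5103, 0.1668, 0.1612]
tool_rot: [-3.141, 0.0, 1.322]
force: [-0.1, 0.6, 0.2]
opening: 0.0342
gripper_force: 0.0
```

Call:
drive_tool --pt "0 0 0 0 0.6" --pt "0 0 0 0 0.8" --pt "0 0 0 0 1" --pt "0 0 0 0 1" --pt "0 0 0 0 1" --pt "0 0 0 0 1"

```text
time: 9.9
position: [0.5106, 0.1671, 0.1621]
tool_rot: [3.141, -0.001, 1.321]
force: [-0.9, 0.6, 3.6]
opening: 0.0084
gripper_force: 60.1
```

```bash
python3 -c "
from bench import env
s=env.sense();print(s['position'],s['force'],s['moment'],s['tool_rot'])"
```

```text
[0.51062156 0.16705385 0.16208501] [-0.88714678  0.55320817  3.62569216] [ 0.23968993  0.43694025 -0.29287864] [ 3.14077753e+00 -8.60182527e-04  1.32140317e+00]
```

Gripped, with an opening of 8.4 mm. Next I'll press down in small steps and watch for the landing.

Call:
drive_tool --pt "0 0 1 0 1" --pt "0 0 2 0 1" --pt "0 0 3 0 1" --pt "0 0 3 0 1" --pt "0 0 3 0 1"

```text
time: 10.4
position: [0.5103, 0.1671, 0.16]
tool_rot: [-3.141, -0.0, 1.322]
force: [-5.6, -0.5, 10.7]
opening: 0.0086
gripper_force: 60.0
```

Call:
drive_tool --pt "0 0 1 0 1" --pt "0 0 2 0 1" --pt "0 0 2 0 1" --pt "0 0 2 0 1"

```text
time: 10.8
position: [0.5103, 0.1671, 0.1595]
tool_rot: [-3.141, 0.0, 1.322]
force: [-9.2, -2.1, 17.0]
opening: 0.0082
gripper_force: 60.8
```

Call:
drive_tool --pt "0 0 1 0 1" --pt "0 0 1 0 1" --pt "0 0 1 0 1"

```text
time: 11.1
position: [0.5104, 0.1671, 0.1595]
tool_rot: [-3.141, 0.001, 1.322]
force: [-11.8, -1.4, 21.6]
opening: 0.0082
gripper_force: 61.4
```

```bash
python3 -c "
from bench import env
s=env.sense();print(s['position'],s['force'],s['moment'],s['tool_rot'])"
```

```text
[0.51038266 0.16705947 0.15949052] [-11.81038213  -1.38387482  21.58470778] [-0.08751292  1.82956792 -0.330904  ] [-3.14056971e+00  5.26133991e-04  1.32217949e+00]
```

Call:
drive_tool --pt "-0.2 -0.8 0 0 1" --pt "-0.4 -1.6 0 0 1" --pt "-0.4 -1.6 0 0 1" --pt "-0.4 -1.6 0 0 1"

```text
time: 11.5
position: [0.5102, 0.1671, 0.1595]
tool_rot: [3.138, -0.001, 1.322]
force: [-5.3, -1.6, 17.9]
opening: 0.0088
gripper_force: 60.9
```

Call:
drive_tool --pt "-0.3 -1 0.5 0 1" --pt "-0.3 -1 1 0 1" --pt "-0.3 -1 1.5 0 1" --pt "-0.3 -1 1.5 0 1"

```text
time: 11.9
position: [0.5101, 0.1671, 0.1595]
tool_rot: [3.136, -0.002, 1.322]
force: [-6.1, -1.6, 21.1]
opening: 0.0082
gripper_force: 61.5
```

Call:
drive_tool --pt "-0.3 -1 0.5 0 1" --pt "-0.3 -1 1 0 1" --pt "-0.3 -1 1 0 1"

```text
time: 12.2
position: [0.51, 0.167, 0.1594]
tool_rot: [3.133, -0.003, 1.322]
force: [-6.5, -1.7, 24.1]
opening: 0.0084
gripper_force: 61.8
```

Call:
drive_tool --pt "0 0 0 0.05 1" --pt "0 0 0 0.1 1" --pt "0 0 0 0.15 1" --pt "0 0 0 0.15 1"

```text
time: 12.6
position: [0.5098, 0.1671, 0.1595]
tool_rot: [3.134, -0.003, 1.174]
force: [-6.1, -1.4, 24.5]
opening: 0.0082
gripper_force: 61.6
```

```bash
cat > s.py <<'E'
from bench import env
s=env.sense();print("t",s['time'],"p",s['position'].round(4),"F",s['force'].round(1),"M",s['moment'].round(2),"yaw",s['tool_rot'].round(4),"q6",s['q'][5].round(3))
E
python3 s.py
```

```text
t 12.6 p [0.5098 0.1671 0.1595] F [-6.1 -1.4 24.5] M [-0.1   1.17  0.13] yaw [ 3.1338e+00 -3.0000e-03  1.1739e+00] q6 0.526
```

Force is steady at 24 N and the knob is at about 0.43. I'll keep turning in steps, watching the torque.

Call:
drive_tool --pt "0 0 0 0.05 1" --pt "0 0 0 0.1 1" --pt "0 0 0 0.15 1" --pt "0 0 0 0.2 1" --pt "0 0 0 0.25 1" --pt "0 0 0 0.25 1"

```text
time: 13.2
position: [0.5095, 0.1672, 0.1594]
tool_rot: [3.136, -0.004, 0.924]
force: [-8.3, -1.0, 23.8]
opening: 0.0081
gripper_force: 61.7
```

```bash
python3 s.py
```

```text
t 13.2 p [0.5095 0.1672 0.1594] F [-8.3 -1.  23.8] M [-0.04  1.33  0.06] yaw [ 3.1357 -0.0042  0.924 ] q6 0.776
```

Call:
drive_tool --pt "0 0 0 0.05 1" --pt "0 0 0 0.1 1" --pt "0 0 0 0.15 1" --pt "0 0 0 0.2 1" --pt "0 0 0 0.25 1" --pt "0 0 0 0.25 1"

```text
time: 13.8
position: [0.5092, 0.1674, 0.1595]
tool_rot: [3.138, -0.005, 0.674]
force: [-8.6, 0.2, 25.6]
opening: 0.0087
gripper_force: 61.7
```

```bash
python3 s.py
```

```text
t 13.8 p [0.5092 0.1674 0.1595] F [-8.6  0.2 25.6] M [-0.01  1.41  0.13] yaw [ 3.1377 -0.0052  0.6741] q6 1.026
```

Call:
drive_tool --pt "0 0 0 0.05 1" --pt "0 0 0 0.1 1" --pt "0 0 0 0.15 1" --pt "0 0 0 0.2 1" --pt "0 0 0 0.2 1"

```text
time: 14.3
position: [0.509, 0.1677, 0.1594]
tool_rot: [3.139, -0.006, 0.474]
force: [-8.6, 0.9, 25.9]
opening: 0.0085
gripper_force: 61.8
```

```bash
python3 s.py
```

```text
t 14.3 p [0.509  0.1677 0.1594] F [-8.6  0.9 25.9] M [0.05 1.53 0.13] yaw [ 3.1394 -0.0056  0.474 ] q6 1.226
```

Call:
drive_tool --pt "0 0 0 0.03 1" --pt "0 0 0 0.06 1" --pt "0 0 0 0.06 1"

```text
time: 14.6
position: [0.509, 0.1677, 0.1595]
tool_rot: [3.14, -0.006, 0.415]
force: [-9.3, 0.9, 25.3]
opening: 0.0083
gripper_force: 61.8
```

```bash
python3 s.py
```

```text
t 14.6 p [0.509  0.1677 0.1595] F [-9.3  0.9 25.3] M [0.06 1.56 0.2 ] yaw [ 3.1398 -0.0057  0.4146] q6 1.285
```

Call:
drive_tool --pt "0 0 0 0.03 1" --pt "0 0 0 0.05 1" --pt "0 0 0 0.05 1"

```text
time: 14.9
position: [0.5089, 0.1678, 0.1594]
tool_rot: [3.14, -0.006, 0.365]
force: [-8.5, 1.5, 26.2]
opening: 0.0084
gripper_force: 61.8
```

```bash
python3 s.py
```

```text
t 14.9 p [0.5089 0.1678 0.1594] F [-8.5  1.5 26.2] M [0.03 1.65 0.24] yaw [ 3.1402 -0.0056  0.3649] q6 1.335
```

Call:
drive_tool --pt "0 0 0 0.02 1" --pt "0 0 0 0.04 1" --pt "0 0 0 0.04 1"

```text
time: 15.2
position: [0.5089, 0.1679, 0.1595]
tool_rot: [3.141, -0.006, 0.325]
force: [-8.9, 1.0, 26.0]
opening: 0.0084
gripper_force: 61.9
```

```bash
python3 s.py
```

```text
t 15.2 p [0.5089 0.1679 0.1595] F [-8.9  1.  26. ] M [0.06 1.59 0.21] yaw [ 3.1406 -0.0056  0.3249] q6 1.375
```

k is about 1.28 with no stop yet.

Call:
drive_tool --pt "0 0 0 0.02 1" --pt "0 0 0 0.04 1" --pt "0 0 0 0.04 1"

```text
time: 15.5
position: [0.5089, 0.1679, 0.1595]
tool_rot: [3.141, -0.006, 0.285]
force: [-9.2, 1.4, 25.9]
opening: 0.0085
gripper_force: 61.9
```

```bash
python3 s.py
```

```text
t 15.5 p [0.5089 0.1679 0.1595] F [-9.2  1.4 25.9] M [0.1  1.59 0.2 ] yaw [ 3.1409 -0.0057  0.2848] q6 1.415
```

Call:
drive_tool --pt "0 0 0 0.02 1" --pt "0 0 0 0.04 1" --pt "0 0 0 0.04 1"

```text
time: 15.8
position: [0.5089, 0.1679, 0.1595]
tool_rot: [3.141, -0.006, 0.245]
force: [-8.6, 1.1, 25.5]
opening: 0.0083
gripper_force: 61.9
```

```bash
python3 s.py
```

```text
t 15.8 p [0.5089 0.1679 0.1595] F [-8.6  1.1 25.5] M [0.15 1.64 0.23] yaw [ 3.1412 -0.0057  0.2449] q6 1.455
```

Call:
drive_tool --pt "0 0 0 0.02 1" --pt "0 0 0 0.04 1" --pt "0 0 0 0.04 1"

```text
time: 16.1
position: [0.5088, 0.168, 0.1595]
tool_rot: [-3.142, -0.006, 0.205]
force: [-8.5, 2.3, 25.8]
opening: 0.0083
gripper_force: 61.9
```

```bash
python3 s.py
```

```text
t 16.1 p [0.5088 0.168  0.1595] F [-8.5  2.3 25.8] M [0.18 1.66 0.21] yaw [-3.1416 -0.0057  0.2049] q6 1.495
```

Call:
drive_tool --pt "0 0 0 0.02 1" --pt "0 0 0 0.04 1" --pt "0 0 0 0.04 1"

```text
time: 16.4
position: [0.5088, 0.168, 0.1595]
tool_rot: [-3.141, -0.006, 0.165]
force: [-9.7, 2.4, 25.7]
opening: 0.0085
gripper_force: 61.9
```

```bash
python3 s.py
```

```text
t 16.4 p [0.5088 0.168  0.1595] F [-9.7  2.4 25.7] M [0.2  1.64 0.19] yaw [-3.1412 -0.0056  0.1648] q6 1.535
```

Call:
drive_tool --pt "0 0 0 0.02 1" --pt "0 0 0 0.03 1" --pt "0 0 0 0.03 1"

```text
time: 16.7
position: [0.5088, 0.1681, 0.1595]
tool_rot: [-3.141, -0.006, 0.135]
force: [-9.3, 2.6, 26.1]
opening: 0.0084
gripper_force: 61.9
```

```bash
python3 s.py
```

```text
t 16.7 p [0.5088 0.1681 0.1595] F [-9.3  2.6 26.1] M [0.19 1.64 0.25] yaw [-3.141  -0.0056  0.135 ] q6 1.565
```

Call:
drive_tool --pt "0 0 0 0.02 1" --pt "0 0 0 0.03 1" --pt "0 0 0 0.03 1"

```text
time: 17.0
position: [0.5088, 0.1681, 0.1594]
tool_rot: [-3.141, -0.005, 0.105]
force: [-9.1, 2.5, 25.7]
opening: 0.0081
gripper_force: 61.9
```

```bash
python3 s.py
```

```text
t 17.0 p [0.5088 0.1681 0.1594] F [-9.1  2.5 25.7] M [0.27 1.63 0.3 ] yaw [-3.1407 -0.0055  0.1051] q6 1.595
```

Call:
drive_tool --pt "0 0 0 0.02 1" --pt "0 0 0 0.03 1" --pt "0 0 0 0.03 1"

```text
time: 17.3
position: [0.5088, 0.1682, 0.1595]
tool_rot: [-3.14, -0.006, 0.075]
force: [-9.7, 3.6, 26.8]
opening: 0.0084
gripper_force: 61.9
```

```bash
python3 s.py
```

```text
t 17.3 p [0.5088 0.1682 0.1595] F [-9.7  3.6 26.8] M [0.23 1.68 0.22] yaw [-3.1405 -0.0055  0.075 ] q6 1.625
```

Call:
drive_tool --pt "0 0 -0.2 0.02 1" --pt "0 0 -0.2 0.03 1" --pt "0 0 -0.2 0.03 1"

```text
time: 17.6
position: [0.5088, 0.1682, 0.1595]
tool_rot: [-3.14, -0.005, 0.045]
force: [-9.2, 3.3, 25.4]
opening: 0.0083
gripper_force: 61.8
```

```bash
python3 s.py
```

```text
t 17.6 p [0.5088 0.1682 0.1595] F [-9.2  3.3 25.4] M [0.3  1.62 0.25] yaw [-3.1402 -0.0055  0.045 ] q6 1.655
```

Call:
drive_tool --pt "0 0 0 0.02 1" --pt "0 0 0 0.03 1" --pt "0 0 0 0.03 1"

```text
time: 17.9
position: [0.5088, 0.1682, 0.1595]
tool_rot: [-3.14, -0.006, 0.015]
force: [-9.0, 3.4, 25.1]
opening: 0.0088
gripper_force: 61.8
```

```bash
python3 s.py
```

```text
t 17.9 p [0.5088 0.1682 0.1595] F [-9.   3.4 25.1] M [0.27 1.66 0.27] yaw [-3.1399 -0.0055  0.0151] q6 1.685
```

Call:
drive_tool --pt "0 0 0 0.02 1" --pt "0 0 0 0.03 1" --pt "0 0 0 0.03 1"

```text
time: 18.2
position: [0.5087, 0.1683, 0.1595]
tool_rot: [-3.14, -0.006, -0.013]
force: [-10.0, 3.1, 25.7]
opening: 0.0084
gripper_force: 62.1
```

```bash
python3 s.py
```

```text
t 18.2 p [0.5087 0.1683 0.1595] F [-10.    3.1  25.7] M [0.29 1.58 0.67] yaw [-3.1402 -0.0055 -0.0128] q6 1.713
```

Call:
drive_tool --pt "0 0 0 0.02 1" --pt "0 0 0 0.03 1" --pt "0 0 0 0.03 1"

```text
time: 18.5
position: [0.5084, 0.1685, 0.1592]
tool_rot: [-3.14, -0.005, -0.042]
force: [-10.2, 3.7, 25.6]
opening: 0.0085
gripper_force: 64.2
```

```bash
python3 s.py
```

```text
t 18.5 p [0.5084 0.1685 0.1592] F [-10.2   3.7  25.6] M [0.54 1.61 0.87] yaw [-3.1398 -0.0046 -0.0421] q6 1.742
```

The torque rose from 0.27 to 0.67 and then 0.87 N m at about k = 1.6, which is the stop. I'll relax the twist and most of the press, then let go and lift.

Call:
drive_tool --pt "0 0 0 -0.03 1" --pt "0 0 -1 -0.03 1" --pt "0 0 -2 -0.03 1" --pt "0 0 -3 -0.03 1" --pt "0 0 -3 -0.03 1"

```text
time: 19.0
position: [0.5083, 0.1684, 0.1594]
tool_rot: [-3.139, -0.006, -0.016]
force: [-3.6, 5.2, 12.3]
opening: 0.0082
gripper_force: 60.6
```

```bash
python3 s.py
```

```text
t 19.0 p [0.5083 0.1684 0.1594] F [-3.6  5.2 12.3] M [0.72 0.7  0.25] yaw [-3.1386 -0.0055 -0.0157] q6 1.715
```

Call:
drive_tool --pt "0 0 -1 0 0.7" --pt "0 0 -1 0 0.3" --pt "0 0 -1 0 0.1" --pt "0 0 -1 0 0.1" --pt "0 0 -20 0 0.1" --pt "0 0 -50 0 0.1" --pt "0 0 -90 0 0.1" --pt "0 -40 -110 0 0.1" --pt "0 -90 -110 0 0.1" --pt "0 -90 -110 0 0.1"

```text
time: 20.0
position: [0.5081, 0.2608, 0.2669]
tool_rot: [-3.139, -0.002, -0.014]
force: [-0.3, 0.3, -0.8]
opening: 0.0384
gripper_force: 0.0
```

```bash
python3 s.py
python3 - <<'E'
from h import *
o=[]
for c,(u,v) in(("side",(130,150)),("top",(160,130))):
    r=read_camera(c); o.append(cv2.resize(r["image"][v:v+190,u:u+190],(390,390),interpolation=cv2.INTER_CUBIC))
    for n in("jar","flask","hatch","knob"):
        for d in silhouettes(c,n)[:1]: print(c,n,np.round(d["bbox"],1))
cv2.imwrite("pics/end.png",np.hstack(o))
E
```

```text
t 20.0 p [0.5081 0.2608 0.2669] F [-0.3  0.3 -0.8] M [ 0.04 -0.    0.04] yaw [-3.1393e+00 -1.9000e-03 -1.3600e-02] q6 1.88
side jar [213.3 261.5  29.4  42.7]
side flask [172.3 228.5  40.3  66.7]
side hatch [283.4 230.1 134.9  91.8]
side knob [307.1 223.9  27.1  30.8]
top jar [177.9 205.2  26.1  21. ]
top flask [189.1 162.1  36.4  35.1]
top hatch [249.2 244.9  92.3 105.6]
top knob [247.2 266.1  25.4  28. ]
```

View pics/end.png

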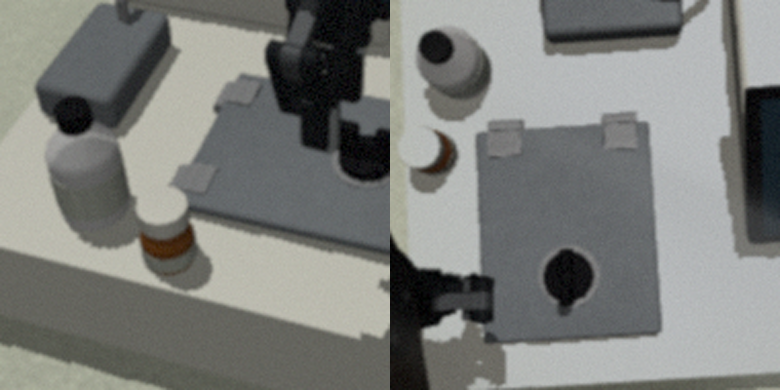

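The hatch lies flat, the wing points front to back at (567,280), and the jar and bottle haven't moved. The robot is clear of everything.

```bash
python3 -c "
from bench import env
print(env.sign_off())"
```

```text
the job is handed in; nothing more can be done
None
```

The hatch is shut, was held down at about 25 N while the knob was turned clockwise to its felt stop (about 1.6 rad), and was then released; the jar and bottle are where they were, and the job is handed in.

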